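Scan the green-taped craft kit

ROBOT

A 6-joint arm with a two-finger parallel gripper is mounted at the origin on the work surface. World frame = base frame: x ahead of the robot, y to its left, z up, the work surface at z = 0. Lengths are in m, angles in rad, forces in N, time in s.
With the tool pointing down it reaches from about 0.3 to 0.875 m from the base axis. Payload 4.2 kg.
Tool frame: the origin (TCP) lies at the very end of the fingers, on their centre line; the grasp point (between the pads) lies 19 mm behind it (grip_point_offset is the distance from the TCP to the grasp point, in m); z points along the fingers, y is the line along which they close (so a half turn about z gives the same grasp; the last joint's range is limited). The gripper opens to 85 mm and grips with 20 to 120 N. Pads are 22 mm wide; open, the fingers measure 114 mm over their backs; the gripper's body (76 mm by 85 mm) begins 54 mm behind the grasp point. The pads swing forward as they close: fully open they stand 13 mm farther back than shut.
Start: joints at [-1.26, 0.32, 1.565, -0, 1.257, -0.02], TCP at [0.187, -0.544, 0.231] pointing down, gripper open.
Joint ranges: [-3.11, 3.11], [-0.84, 2.01], [0.21, 2.61], [-1.34, 4.49], [0.05, 2.63], [-2.56, 2.56]. Speed limits (rad/s): [2.57, 2.57, 3.14, 3.14, 3.14, 3.14].

INTERFACE

Orientations are given as a unit quaternion [w, x, y, z].
In Python, from rig import * gives the robot as it stands. The module is installed in compiled form; this text tells all that it offers.
- The arm moves only by the shell command python3 -m handwheel 'ROWS' [FORCE]. ROWS is JSON, a list of rows, each an object with "rot": the turn, a rotation vector about the tool's x, y, z in degrees, a list of three; "delta_pos": the shift along the tool's x, y, z in mm, a list of three; "grip": the gripper command: -1 is shut, 1 is fully open, values between are in proportion. A call has 1 to 5 rows; each row is the pose to reach, as a shift and turn from the pose commanded when the call began, along the tool's axes at that moment; what a row does not reach only later rows make up. A row lasts 1/12 s, in which the tool goes at most 41.7 mm and 7.16 degrees, less where a joint would pass 70% of its speed; a pose out of reach is approached as far as the arm can. A call with a gripper value outside its range is refused whole. The fingers move at their own pace and stop on an object; FORCE is the grip in N (left out, the last holds). Time passes only in rows, so rows that repeat a pose let the fingers close. It gives the time, the measured TCP pose, the force, the opening and the grip force at its end, in the units of the state.
- read_state(): the state, without advancing time (a new reading comes with each control period).
- camera(name): name is "scene" or "top"; returns a dict with "img" (480x640x3 uint8, blue, green, red), "fov_y" (degrees; the focal length in pixels is half the picture's height over the tangent of half this angle, whatever the lens; pixels are square), "cx", "cy" (the principal point, pixels), "extrinsics" (4x4, takes a point from camera to world coordinates). Camera axes: x right, y down, z forward; pixel columns grow to the right and rows downward; lengths in m; the calibration is good to about 2 mm. A picture is of the moment at which its call begins. There is no depth.
- hand_in(): hands the job in; it is judged then, once.
The state is a dict: "t": time; "joint_pos": joint angles; "qd": joint speeds; "effort": joint torques, N m; "eef_pos": TCP position; "eef_rot": TCP orientation; "ft_force": force on the tool from outside, world axes, zero at the start; "moment": the same for the moment, N m; "finger_gap": finger opening in m; "finger_force": force on a finger pad.
Only numpy, scipy, OpenCV 4.12 (cv2) and the standard library are available. Lean on these libraries where they do the work, as an engineer would, in place of code of your own. Each camera call takes 0.05 s, during which the arm holds its last target. There are 200 camera calls.

TASK

Check out the green-taped craft kit: pick up the scanner from its charging pad and hold it upright, window down, about 4 cm above the middle of the barcode label on the green-taped box, its long side lined up with the label's long side, still for at least a second. Do not scan the blue-taped box, and do not touch either box with the scanner or shift it. Then set the scanner (do not drop it) back upright in the middle of its pad and let go.

Things in the scene. Friction and masses are not known exactly. Their poses are not given: they have to be found in the camera images.
- scanner: upright hand scanner on the pad, 140 mm tall, 0.22 kg. Origin: centre of its underside, the reading window; z up the handle, x along the window's long side. Grey head, orange band, 64 (x) by 40 (y) mm, to 38 mm up; black collar 46 by 34 to 52; black handle 36 (x) by 30 (y) from 52 to 140. Grip the handle from above across its 30 mm (y), 100 to 125 mm up. Reads as well turned half round.
- green_box: cardboard kit box to scan, 120 (x) by 90 (y) by 60 mm tall, 0.5 kg, loose on the table, green tape bands across both ends. Origin: centre of its underside; x along its long side, z up. White label, 70 (x) by 46 (y) mm, black bars side by side along x, in the middle of its top, 60 mm above the origin.
- blue_box: box not to scan: like the green-taped one, 120 (x) by 90 (y) mm, but 45 mm tall, with blue tape bands; same kind of label in the middle of its top, 45 mm above the origin (centre of its underside). The two boxes and a grey egg tray (120 by 85 by 44 mm, no label) change places.
- pad: flat charging pad fixed to the table, 110 mm (x) by 100 mm (y), 5 mm thick, blue with a black middle. Origin: centre of its underside; its top is 5 mm above; z up.

How it is judged:
By the outcome, as a careful person would: the job done as asked, in the order asked, and still so for the second after the job is handed in, with the robot touching nothing.
It also fails if it takes over 54 s, if anything falls off the work surface, if the arm or the gripper's body presses on something with over 40 N, if the wrist force passes 120 N, or if a joint passes its speed limit or range.

## Working session

There is one attempt and no reset: what is moved stays moved. The work goes in short steps, Python scripts to look and compute and a shell command to move; the robot and the scene stay as the last step left them, time stands still between calls to the robot, and variables do not carry over. Pictures are saved under pics/ and viewed, at most 10 in all, crops included, and the job is handed in when it is done.

```bash
mkdir -p pics
cat > h.py <<'E'
from rig import *
import cv2, numpy as np
def ray(c,u,v):
    f=240/np.tan(np.radians(c["fov_y"])/2); E=np.array(c["extrinsics"])
    return E[:3,3], E[:3,:3]@np.array([(u-c["cx"])/f,(v-c["cy"])/f,1])
def onz(c,u,v,z):
    o,d=ray(c,u,v); return o+d*(z-o[2])/d[2]
def proj(c,p):
    f=240/np.tan(np.radians(c["fov_y"])/2); E=np.array(c["extrinsics"])
    q=E[:3,:3].T@(np.array(p)-E[:3,3]); return f*q[0]/q[2]+c["cx"],f*q[1]/q[2]+c["cy"]
E
python3 - <<'E'
from h import *
for n in("scene","top"):
    c=camera(n); cv2.imwrite(f"pics/{n}0.png",c["img"]); print(n,c["fov_y"],c["cx"],c["cy"],np.round(c["extrinsics"],3).tolist())
s=read_state(); print(s)
E
```

```text
scene 49.46796988120866 324.94998924410675 246.63762615573603 [[0.902, 0.334, -0.274, 0.748], [0.432, -0.706, 0.562, -0.406], [-0.006, -0.625, -0.781, 0.643], [0.0, 0.0, 0.0, 1.0]]
top 46.20826061159925 327.6160204621449 240.44461711346835 [[-0.019, -0.981, 0.194, 0.401], [-1.0, 0.02, 0.001, -0.004], [-0.005, -0.194, -0.981, 0.842], [0.0, 0.0, 0.0, 1.0]]
{'t': 0.1, 'joint_pos': array([-1.25998784e+00,  3.20244227e-01,  1.56556338e+00,  3.04850417e-05,
        1.25740961e+00, -2.00027270e-02]), 'qd': array([-1.17654836e-03, -7.06646833e-05, -2.78141944e-03,  1.40240869e-03,
        5.08696725e-04,  1.42291134e-03]), 'effort': array([ 2.31175880e-03, -4.16404653e+01, -2.34702015e+01,  1.01640971e-04,
        4.84062592e-03,  1.50685992e-06]), 'eef_pos': array([ 0.18664205, -0.54340971,  0.23055454]), 'eef_rot': array([-8.05813081e-04,  9.86352102e-01,  1.64647715e-01, -1.03349391e-04]), 'ft_force': array([ 0.1358181 , -0.56128061,  0.36814338]), 'moment': array([0.07005833, 0.01998511, 0.04185096]), 'finger_force': 0.0, 'finger_gap': 0.08528349031543597}
```

View pics/scene0.png

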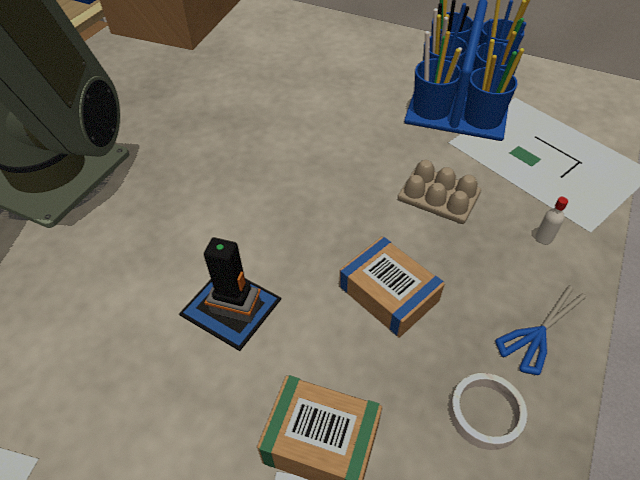

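View pics/top0.png

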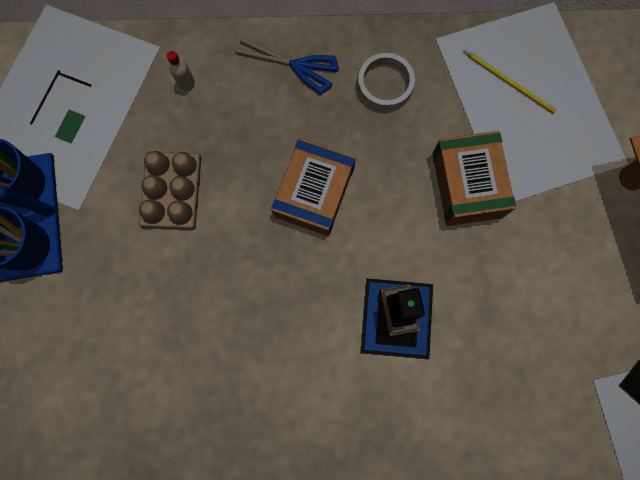

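The scene view shows the scanner at about (228,275) on its pad, the green box at (320,425) and the blue box at (390,280). In the top view the pad is at (398,318), the scanner's green dot at (411,303), the green label at (478,172) and the blue label at (313,183). Next I'll measure these and look at crops of the scanner.

Run:
```python
from h import *
rois={"top":{"lab":(440,140,510,210),"pad":(355,270,440,365),"dot":(400,290,422,315)},"scene":{"lab":(270,385,370,460),"pad":(170,255,290,355),"dot":(210,238,232,256)}}
cr=[]
for n in("top","scene"):
    c=camera(n); im=c["img"]; hsv=cv2.cvtColor(im,cv2.COLOR_BGR2HSV)
    H,S,V=[hsv[...,i].astype(int) for i in range(3)]
    def cut(m,r):
        k=np.zeros(m.shape,np.uint8); x0,y0,x1,y1=r; k[y0:y1,x0:x1]=m[y0:y1,x0:x1]; return k
    def big(k):
        return max(cv2.findContours(k,0,1)[0],key=cv2.contourArea)
    R=rois[n]
    k=cut((S<60)&(V>110),R["lab"]); k=cv2.morphologyEx(k,3,np.ones((7,7)))
    b=cv2.minAreaRect(big(k)); 
    def rep(name,q,z):
        P=np.array([onz(c,u,v,z)[:2] for u,v in q])
        e=np.roll(P,-1,0)-P
        print(n,name,"px",np.round(q,1).tolist(),"ctr",P.mean(0).round(4),"len",np.linalg.norm(e,axis=1).round(4),"ang",np.degrees(np.arctan2(e[:,1],e[:,0])).round(1))
    def quad(k):
        h=cv2.convexHull(big(k)); 
        return cv2.approxPolyN(h,4).reshape(-1,2).astype(float)
    rep("label",quad(k),.06)
    k=cut((H>95)&(H<130)&(S>110),R["pad"]); k=cv2.morphologyEx(k,3,np.ones((3,3))); rep("padblue",quad(k),.005)
    k=cut((H>45)&(H<85)&(S>100)&(V>60),R["dot"]); m=cv2.moments(k,True)
    if m["m00"]: u,v=m["m10"]/m["m00"],m["m01"]/m["m00"]; print(n,"dot",u,v,m["m00"],onz(c,u,v,.145).round(4),ray(c,u,v))
    x0,y0,x1,y1=R["pad"] if n=="top" else (170,230,290,355)
    cr.append(cv2.convertScaleAbs(cv2.resize(im[y0:y1,x0:x1],(390,480),interpolation=2),alpha=2,beta=20))
cv2.imwrite("pics/crop1.png",np.hstack(cr))
```

```text
top label px [[497.0, 193.0], [466.0, 198.0], [457.0, 152.0], [488.0, 148.0]] ctr [ 0.6518 -0.2213] len [0.0455 0.0702 0.0459 0.0688] ang [  98.2    6.9  -83.5 -173.4]
top padblue px [[430.0, 286.0], [426.0, 355.0], [364.0, 350.0], [369.0, 281.0]] ctr [ 0.4487 -0.1035] len [0.1012 0.0904 0.1016 0.0911] ang [173.6  84.4  -6.  -95.8]
top dot 410.58620689655174 303.2758620689655 29.0 [ 0.458 -0.104  0.145] (array([ 0.40139321, -0.00405832,  0.84163848]), array([ 0.08152251, -0.14400436, -1.00341589]))
scene label px [[357.0, 416.0], [345.0, 455.0], [284.0, 435.0], [298.0, 397.0]] ctr [ 0.6499 -0.2201] len [0.0454 0.0707 0.0462 0.0715] ang [ -83.3 -172.3   97.7    7.1]
scene padblue px [[285.0, 292.0], [239.0, 346.0], [179.0, 315.0], [210.0, 282.0]] ctr [ 0.4471 -0.1074] len [0.1055 0.103  0.0675 0.1141] ang [-98.  177.   83.1  16.4]
scene dot 219.45714285714286 246.42857142857142 35.0 [ 0.4558 -0.1023  0.145 ] (array([ 0.74784046, -0.40552009,  0.64277203]), array([-0.45704848,  0.47456003, -0.77903852]))
```

View pics/crop1.png

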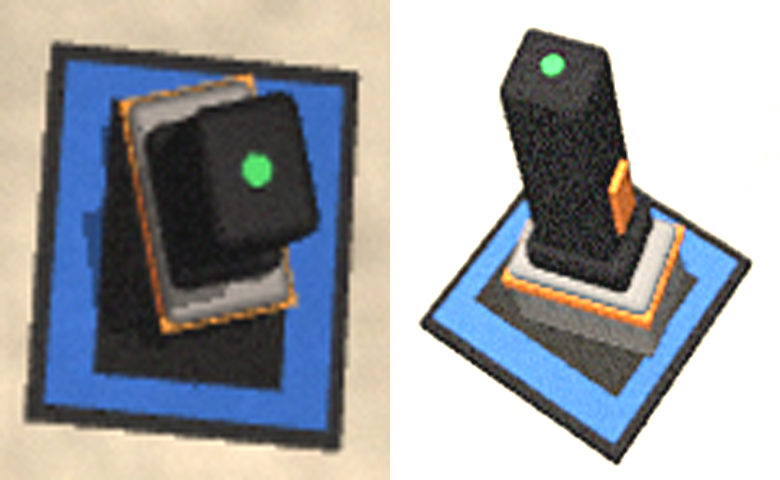

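The crops show the scanner turned clockwise from the pad, with the dot at the centre of its handle. The orange band corners in the top view are about (382,290), (410,285), (420,329) and (391,335). Both views agree on the label and dot positions to 2 mm, and the sizes match. Next: the yaw, then the move.

```bash
cat >> h.py <<'E'
from scipy.spatial.transform import Rotation as Rn
def go(p,yaw):
    """delta in tool axes (mm) and rotvec (deg) to TCP p, pointing down, tool x at yaw deg"""
    s=read_state(); q=s["eef_rot"]; R=Rn.from_quat([q[1],q[2],q[3],q[0]])
    T=Rn.from_euler("z",yaw,degrees=True)*Rn.from_euler("x",180,degrees=True)
    print("t",round(s["t"],2),"pos",s["eef_pos"].round(4),"dpos",(R.inv().apply(np.array(p)-s["eef_pos"])*1000).round(1),"rot",(R.inv()*T).as_rotvec(True).round(2))
E
python3 - <<'E'
from h import *
c=camera("top"); q=[(381.6,290.4),(410.1,285.4),(419.7,329.4),(391,335.3)]
for z in(.033,.043):
    P=np.array([onz(c,u,v,z)[:2] for u,v in q]); e=np.roll(P,-1,0)-P
    print(P.mean(0),np.linalg.norm(e,axis=1),np.degrees(np.arctan2(e[:,1],e[:,0])))
go([.457,-.103,.2],12)
E
```

```text
[ 0.45785843 -0.10535968] [0.04181837 0.06379886 0.04172802 0.06489423] [ -81.1811689  -170.39752815  100.32112588    9.68168011]
[ 0.45716016 -0.10410694] [0.04130122 0.06300989 0.041212   0.06409172] [ -81.1811689  -170.39752815  100.32112588    9.68168011]
t 0.25 pos [ 0.1867 -0.5436  0.2309] dpos [ 398.7 -328.9   31.2] rot [-0.05  0.    6.95]
```

```bash
python3 -m handwheel '[{"rot":[0,0,5],"delta_pos":[30,-25,0],"grip":1},{"rot":[0,0,9.2],"delta_pos":[60,-50,0],"grip":1},{"rot":[0,0,9.2],"delta_pos":[90,-75,0],"grip":1},{"rot":[0,0,9.2],"delta_pos":[120,-100,0],"grip":1},{"rot":[0,0,9.2],"delta_pos":[150,-125,0],"grip":1}]' 45
python3 -c "
from h import *
go([.457,-.1035,.2],9.7)"
```

```text
t: 0.67
eef_pos: [0.2885, -0.3753, 0.2313]
eef_rot: [-0.0, 0.996, 0.085, 0.0]
ft_force: [-0.1, -0.3, -0.8]
finger_gap: 0.0856
finger_force: 0.0
t 0.67 pos [ 0.2885 -0.3753  0.2313] dpos [ 211.9 -239.5   31.3] rot [ 0.   -0.01  0.  ]
```

```bash
python3 -m handwheel '[{"rot":[0,0,0],"delta_pos":[25,-28,0],"grip":1},{"rot":[0,0,0],"delta_pos":[50,-56,0],"grip":1},{"rot":[0,0,0],"delta_pos":[75,-85,0],"grip":1},{"rot":[0,0,0],"delta_pos":[100,-113,0],"grip":1},{"rot":[0,0,0],"delta_pos":[125,-141,0],"grip":1}]'
python3 -m handwheel '[{"rot":[0,0,0],"delta_pos":[25,-28,0],"grip":1},{"rot":[0,0,0],"delta_pos":[50,-57,5],"grip":1},{"rot":[0,0,0],"delta_pos":[75,-85,15],"grip":1},{"rot":[0,0,0],"delta_pos":[87,-98.5,31],"grip":1},{"rot":[0,0,0],"delta_pos":[87,-98.5,31],"grip":1}]'
python3 - <<'E'
from h import *
go([.457,-.1035,.096],9.7)
c=camera("scene"); im=c["img"][140:380,120:440]; cv2.imwrite("pics/pre.png",cv2.convertScaleAbs(cv2.resize(im,(800,600),interpolation=2),alpha=1.6))
E
```

```text
t: 1.08
eef_pos: [0.3878, -0.215, 0.2315]
eef_rot: [0.0, 0.996, 0.085, 0.0]
ft_force: [0.6, -0.1, -0.9]
finger_gap: 0.0852
finger_force: 0.0
t: 1.5
eef_pos: [0.4564, -0.1017, 0.1979]
eef_rot: [-0.001, 0.996, 0.087, -0.002]
ft_force: [-0.7, -0.5, 0.1]
finger_gap: 0.0854
finger_force: 0.0
t 1.5 pos [ 0.4564 -0.1017  0.1979] dpos [  0.6   2.2 101.9] rot [-0.16  0.2   0.31]
```

View pics/pre.png

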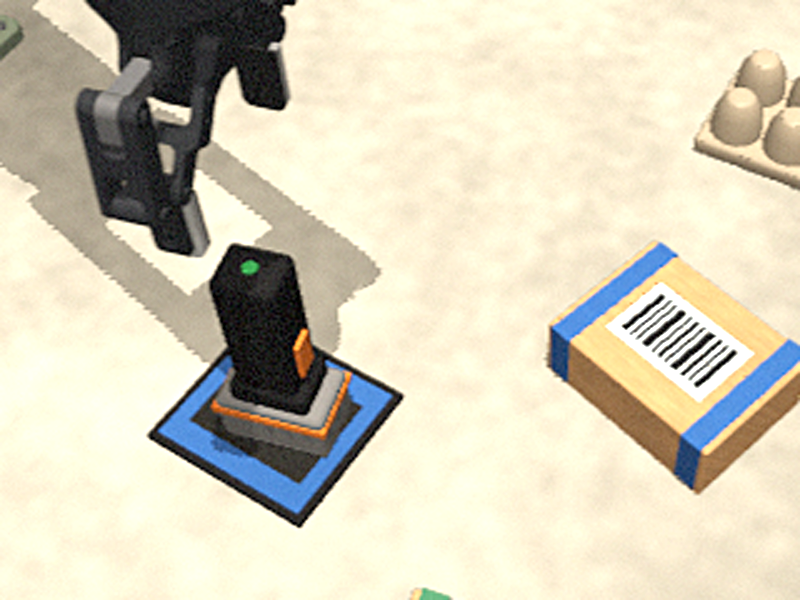

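The open fingers, at crop pixels (185,240) and (270,100), straddle the axis above the handle, whose dot is at (250,267). The trigger at (303,352) is well below the grip zone, so I'll descend.

```bash
python3 -m handwheel '[{"rot":[0,0,0],"delta_pos":[0,0,0],"grip":1},{"rot":[0,0,0],"delta_pos":[0,0,25],"grip":1},{"rot":[0,0,0],"delta_pos":[0,0,50],"grip":1},{"rot":[0,0,0],"delta_pos":[0,0,75],"grip":1},{"rot":[0,0,0],"delta_pos":[0,0,95],"grip":1}]'
python3 -m handwheel '[{"rot":[0,0,0],"delta_pos":[0,0,8],"grip":1},{"rot":[0,0,0],"delta_pos":[0,0,8],"grip":1},{"rot":[0,0,0],"delta_pos":[0,0,8],"grip":1},{"rot":[0,0,0],"delta_pos":[0,0,8],"grip":1}]'
python3 - <<'E'
from h import *
go([.457,-.1035,.096],9.7)
E
```

```text
t: 1.97
eef_pos: [0.4558, -0.1064, 0.1048]
eef_rot: [0.0, 0.996, 0.084, 0.0]
ft_force: [-0.5, 0.4, 0.2]
finger_gap: 0.0852
finger_force: 0.0
t: 2.3
eef_pos: [0.4575, -0.1058, 0.0988]
eef_rot: [0.001, 0.996, 0.085, 0.001]
ft_force: [-0.4, -0.6, 0.0]
finger_gap: 0.0855
finger_force: 0.0
t 2.3 pos [ 0.4575 -0.1058  0.0988] dpos [-0.1 -2.3  2.8] rot [ 0.08 -0.16  0.01]
```

```bash
python3 -m handwheel '[{"rot":[0,0,0],"delta_pos":[0,-2,2.5],"grip":1},{"rot":[0,0,0],"delta_pos":[0,-2,2.5],"grip":0},{"rot":[0,0,0],"delta_pos":[0,-2,2.5],"grip":-0.1},{"rot":[0,0,0],"delta_pos":[0,-2,2.5],"grip":-0.2},{"rot":[0,0,0],"delta_pos":[0,-2,2.5],"grip":-0.25}]' 45
python3 -m handwheel '[{"rot":[0,0,0],"delta_pos":[0,0,0],"grip":-0.3},{"rot":[0,0,0],"delta_pos":[0,0,0],"grip":-0.4},{"rot":[0,0,0],"delta_pos":[0,0,0],"grip":-1},{"rot":[0,0,0],"delta_pos":[0,0,0],"grip":-1},{"rot":[0,0,0],"delta_pos":[0,0,0],"grip":-1}]' 45
python3 -m handwheel '[{"rot":[0,0,0],"delta_pos":[0,0,0],"grip":-1},{"rot":[0,0,0],"delta_pos":[0,0,0],"grip":-1},{"rot":[0,0,0],"delta_pos":[0,0,0],"grip":-1}]'
python3 - <<'E'
from h import *
go([.457,-.1035,.096],9.7)
for n,r in(("top",(340,250,460,380)),("scene",(150,180,300,360))):
    c=camera(n); x0,y0,x1,y1=r; im=c["img"][y0:y1,x0:x1]; a=cv2.convertScaleAbs(cv2.resize(im,(390,450),interpolation=2),alpha=2,beta=20)
    A=np.hstack([A,a]) if n=="scene" else a
cv2.imwrite("pics/grip.png",A)
E
```

```text
t: 2.72
eef_pos: [0.4562, -0.1029, 0.095]
eef_rot: [0.0, 0.996, 0.085, 0.0]
ft_force: [-0.6, 0.7, 0.4]
finger_gap: 0.0386
finger_force: 0.0
t: 3.13
eef_pos: [0.4564, -0.1032, 0.095]
eef_rot: [0.0, 0.996, 0.085, 0.0]
ft_force: [0.6, -1.5, 3.3]
finger_gap: 0.0294
finger_force: 45.1
t: 3.38
eef_pos: [0.4564, -0.1032, 0.095]
eef_rot: [0.0, 0.996, 0.085, 0.0]
ft_force: [0.9, -2.3, 3.7]
finger_gap: 0.0296
finger_force: 45.3
t 3.38 pos [ 0.4564 -0.1032  0.095 ] dpos [ 0.5  0.4 -1. ] rot [ 0.04 -0.04  0.06]
```

View pics/grip.png

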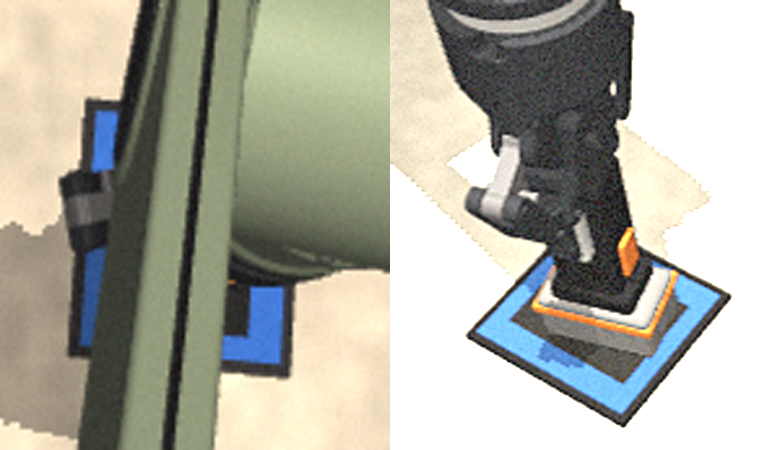

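The handle is held between the pads (gap 30 mm, 45 N) and the scanner is still upright on the pad. Now I'll lift it straight up by 95 mm.

```bash
python3 -m handwheel '[{"rot":[0,0,0],"delta_pos":[0,0,-6],"grip":-1},{"rot":[0,0,0],"delta_pos":[0,0,-20],"grip":-1},{"rot":[0,0,0],"delta_pos":[0,0,-40],"grip":-1},{"rot":[0,0,0],"delta_pos":[0,0,-60],"grip":-1},{"rot":[0,0,0],"delta_pos":[0,0,-80],"grip":-1}]'
python3 -m handwheel '[{"rot":[0,0,0],"delta_pos":[0,0,-12],"grip":-1},{"rot":[0,0,0],"delta_pos":[0,0,-22],"grip":-1},{"rot":[0,0,0],"delta_pos":[0,0,-25],"grip":-1},{"rot":[0,0,0],"delta_pos":[0,0,-25],"grip":-1}]'
python3 -c "
from h import *
go([.651,-.2207,.2],7.3)"
```

```text
t: 3.9
eef_pos: [0.4549, -0.1023, 0.175]
eef_rot: [-0.001, 0.996, 0.085, -0.001]
ft_force: [-0.2, 0.7, -2.1]
finger_gap: 0.0296
finger_force: 44.7
t: 4.23
eef_pos: [0.4558, -0.1026, 0.2]
eef_rot: [-0.0, 0.996, 0.085, 0.0]
ft_force: [0.3, -0.4, -1.6]
finger_gap: 0.0295
finger_force: 44.8
t 4.23 pos [ 0.4558 -0.1026  0.2   ] dpos [ 1.724e+02  1.494e+02 -1.000e-01] rot [-0.03 -0.    2.45]
```

```bash
python3 -m handwheel '[{"rot":[0,0,0.5],"delta_pos":[12,10,0],"grip":-1},{"rot":[0,0,1],"delta_pos":[32,28,0],"grip":-1},{"rot":[0,0,1.5],"delta_pos":[55,48,0],"grip":-1},{"rot":[0,0,2],"delta_pos":[78,68,0],"grip":-1},{"rot":[0,0,2.4],"delta_pos":[100,87,0],"grip":-1}]'
python3 -m handwheel '[{"rot":[0,0,0],"delta_pos":[23,20,0],"grip":-1},{"rot":[0,0,0],"delta_pos":[45,39,0],"grip":-1},{"rot":[0,0,0],"delta_pos":[60,53,0],"grip":-1},{"rot":[0,0,0],"delta_pos":[68,60,0],"grip":-1},{"rot":[0,0,0],"delta_pos":[68,60,0],"grip":-1}]'
python3 -m handwheel '[{"rot":[0,0,0],"delta_pos":[0,0,0],"grip":-1},{"rot":[0,0,0],"delta_pos":[0,0,0],"grip":-1},{"rot":[0,0,0],"delta_pos":[0,0,0],"grip":-1}]'
python3 - <<'E'
from h import *
go([.651,-.2207,.19],7.3)
c=camera("scene"); cv2.imwrite("pics/hold.png",c["img"])
E
```

```text
t: 4.65
eef_pos: [0.5697, -0.1721, 0.1982]
eef_rot: [-0.001, 0.998, 0.064, -0.001]
ft_force: [0.9, 0.3, -1.7]
finger_gap: 0.0295
finger_force: 44.8
t: 5.07
eef_pos: [0.6454, -0.2235, 0.1969]
eef_rot: [-0.001, 0.998, 0.064, -0.001]
ft_force: [0.8, -0.7, -1.6]
finger_gap: 0.0296
finger_force: 44.9
t: 5.32
eef_pos: [0.6435, -0.2218, 0.1995]
eef_rot: [-0.0, 0.998, 0.064, -0.001]
ft_force: [0.2, 0.8, -1.8]
finger_gap: 0.0292
finger_force: 44.9
t 5.32 pos [ 0.6435 -0.2218  0.1995] dpos [ 7.6 -0.1  9.5] rot [-0.05  0.07  0.07]
```

View pics/hold.png

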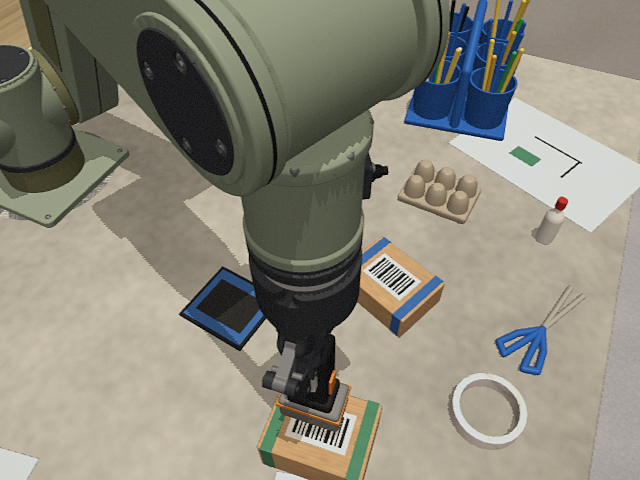

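The scanner hangs upright over the green label: its head is at (313,400) and the label at (322,430) is still clear beneath it. I'll make the last correction and then compare the head's orange band against its predicted projection.

```bash
python3 -m handwheel '[{"rot":[0,0,0],"delta_pos":[3,0,3],"grip":-1},{"rot":[0,0,0],"delta_pos":[7,0,7],"grip":-1},{"rot":[0,0,0],"delta_pos":[7,0,9.5],"grip":-1},{"rot":[0,0,0],"delta_pos":[7,0,9.5],"grip":-1},{"rot":[0,0,0],"delta_pos":[7,0,9.5],"grip":-1}]'
python3 - <<'E'
from h import *
go([.651,-.2207,.19],7.3)
c=camera("scene"); im=c["img"].copy()
a=np.radians(7.3); X=np.array([np.cos(a),np.sin(a)]);Y=np.array([-X[1],X[0]]); C=np.array([.651,-.2207])
x0,y0=230,350; v=cv2.convertScaleAbs(cv2.resize(im[y0:480,x0:400],None,fx=4.5,fy=4.5,interpolation=2),alpha=1.6)
for z,col in((.1,(255,0,255)),(.138,(255,255,0))):
    P=[proj(c,[*(C+sx*.032*X+sy*.02*Y),z]) for sx,sy in((1,1),(1,-1),(-1,-1),(-1,1))]
    cv2.polylines(v,[np.int32((np.array(P)-[x0,y0]+.5)*4.5)],True,col,1)
cv2.imwrite("pics/hold2.png",v)
E
```

```text
t: 5.78
eef_pos: [0.6512, -0.2215, 0.1898]
eef_rot: [-0.0, 0.998, 0.064, -0.0]
ft_force: [0.0, -0.6, -1.3]
finger_gap: 0.0295
finger_force: 44.9
t 5.78 pos [ 0.6512 -0.2215  0.1898] dpos [-0.1 -0.8 -0.2] rot [-0.02  0.05  0.06]
```

View pics/hold2.png

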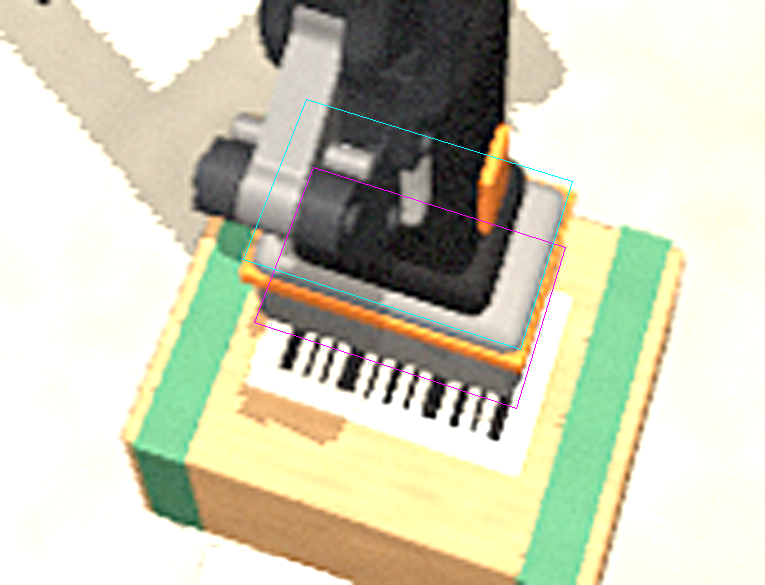

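The head's outline matches the prediction to about 2 mm: upright, lined up with the label, window about 40 mm above it. I'll hold still for about 2 s.

```bash
for i in 1 2 3 4 5; do python3 -m handwheel '[{"rot":[0,0,0],"delta_pos":[0,0,0],"grip":-1},{"rot":[0,0,0],"delta_pos":[0,0,0],"grip":-1},{"rot":[0,0,0],"delta_pos":[0,0,0],"grip":-1},{"rot":[0,0,0],"delta_pos":[0,0,0],"grip":-1},{"rot":[0,0,0],"delta_pos":[0,0,0],"grip":-1}]' | head -2; done
python3 -c "
from h import *
go([.4475,-.1035,.2],-6)
go([.4475,-.1035,.2],9.7)"
```

```text
t: 6.25
eef_pos: [0.6514, -0.2217, 0.1904]
t: 6.67
eef_pos: [0.6514, -0.2217, 0.1903]
t: 7.08
eef_pos: [0.6514, -0.2217, 0.1903]
t: 7.5
eef_pos: [0.6514, -0.2217, 0.1903]
t: 7.92
eef_pos: [0.6514, -0.2217, 0.1904]
t 7.92 pos [ 0.6514 -0.2217  0.1904] dpos [-187.1 -143.3   -9.7] rot [ 1.000e-02 -0.000e+00  1.335e+01]
t 7.92 pos [ 0.6514 -0.2217  0.1904] dpos [-187.1 -143.3   -9.7] rot [ 0.01 -0.   -2.35]
```

```bash
python3 -m handwheel '[{"rot":[0,0,0],"delta_pos":[0,0,-10],"grip":-1},{"rot":[0,0,1],"delta_pos":[-13,-10,-12],"grip":-1},{"rot":[0,0,3],"delta_pos":[-36,-28,-12],"grip":-1},{"rot":[0,0,5],"delta_pos":[-60,-46,-12],"grip":-1},{"rot":[0,0,7],"delta_pos":[-84,-64,-12],"grip":-1}]'
python3 -c "
from h import *
go([.448,-.1035,.2],-6)"
```

```text
t: 8.33
eef_pos: [0.5592, -0.1686, 0.203]
eef_rot: [0.0, 1.0, 0.002, 0.0]
ft_force: [-0.0, 0.1, -2.5]
finger_gap: 0.0294
finger_force: 44.9
t 8.33 pos [ 0.5592 -0.1686  0.203 ] dpos [-110.9  -65.5    2.9] rot [ 0.02 -0.06  6.24]
```

```bash
python3 -m handwheel '[{"rot":[0,0,2],"delta_pos":[-26,-15,0],"grip":-1},{"rot":[0,0,4],"delta_pos":[-54,-31,0],"grip":-1},{"rot":[0,0,5],"delta_pos":[-82,-48,0],"grip":-1},{"rot":[0,0,6],"delta_pos":[-100,-59,0],"grip":-1},{"rot":[0,0,6.3],"delta_pos":[-111,-65.5,0],"grip":-1}]'
python3 -m handwheel '[{"rot":[0,0,0],"delta_pos":[0,0,0],"grip":-1},{"rot":[0,0,0],"delta_pos":[0,0,10],"grip":-1},{"rot":[0,0,0],"delta_pos":[0,0,30],"grip":-1},{"rot":[0,0,0],"delta_pos":[0,0,50],"grip":-1},{"rot":[0,0,0],"delta_pos":[0,0,65],"grip":-1}]'
python3 -m handwheel '[{"rot":[0,0,0],"delta_pos":[0,0,0],"grip":-1},{"rot":[0,0,0],"delta_pos":[0,0,0],"grip":-1},{"rot":[0,0,0],"delta_pos":[0,0,0],"grip":-1}]'
python3 - <<'E'
from h import *
go([.448,-.1035,.096],-6)
c=camera("scene"); im=c["img"]
hsv=cv2.cvtColor(im,cv2.COLOR_BGR2HSV)
x0,y0=165,230; v=cv2.convertScaleAbs(cv2.resize(im[y0:355,x0:305],None,fx=4.5,fy=4.5,interpolation=2),alpha=1.6)
def box(C,yaw,z,lx,ly,col):
    a=np.radians(yaw); X=np.array([np.cos(a),np.sin(a)]);Y=np.array([-X[1],X[0]])
    P=[proj(c,[*(np.array(C)+sx*lx*X+sy*ly*Y),z]) for sx,sy in((1,1),(1,-1),(-1,-1),(-1,1))]
    cv2.polylines(v,[np.int32((np.array(P)-[x0,y0]+.5)*4.5)],True,col,1)
box([.4485,-.1037],-6,.005,.055,.05,(255,0,255))
z=read_state()["eef_pos"]
box([z[0]+.0006,z[1]-.0003],-6,z[2]-.09,.032,.02,(0,255,0))
cv2.imwrite("pics/place.png",v)
E
```

```text
t: 8.75
eef_pos: [0.4464, -0.103, 0.2033]
eef_rot: [-0.0, 0.999, -0.052, 0.0]
ft_force: [-0.8, 0.4, -1.7]
finger_gap: 0.0293
finger_force: 45.0
t: 9.17
eef_pos: [0.45, -0.1049, 0.1366]
eef_rot: [0.0, 0.999, -0.052, 0.001]
ft_force: [-0.5, -0.1, -2.2]
finger_gap: 0.0295
finger_force: 45.0
t: 9.42
eef_pos: [0.4502, -0.1048, 0.1383]
eef_rot: [0.0, 0.999, -0.052, 0.001]
ft_force: [0.7, 0.2, -2.1]
finger_gap: 0.0295
finger_force: 44.9
t 9.42 pos [ 0.4502 -0.1048  0.1383] dpos [-2.4 -1.1 42.3] rot [ 0.03 -0.15  0.05]
```

View pics/place.png

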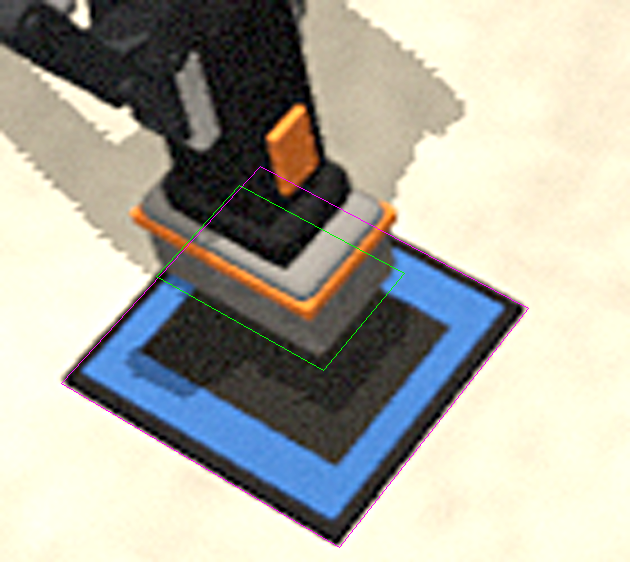

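The predicted pad outline matches the picture, and the scanner hangs over the pad's middle, lined up with it. I'll lower it, slowly at the end.

```bash
python3 -m handwheel '[{"rot":[0,0,0],"delta_pos":[-2,-1,10],"grip":-1},{"rot":[0,0,0],"delta_pos":[-2,-1,20],"grip":-1},{"rot":[0,0,0],"delta_pos":[-2,-1,30],"grip":-1},{"rot":[0,0,0],"delta_pos":[-2,-1,36],"grip":-1},{"rot":[0,0,0],"delta_pos":[-2,-1,38],"grip":-1}]'
python3 -m handwheel '[{"rot":[0,0,0],"delta_pos":[0,0,1],"grip":-1},{"rot":[0,0,0],"delta_pos":[0,0,2],"grip":-1},{"rot":[0,0,0],"delta_pos":[0,0,3],"grip":-1},{"rot":[0,0,0],"delta_pos":[0,0,3],"grip":-1},{"rot":[0,0,0],"delta_pos":[0,0,3],"grip":-1}]'
```

```text
t: 9.88
eef_pos: [0.4469, -0.1031, 0.0993]
eef_rot: [0.0, 0.999, -0.052, 0.0]
ft_force: [0.5, 0.7, -1.9]
finger_gap: 0.0293
finger_force: 45.1
t: 10.3
eef_pos: [0.4468, -0.103, 0.0966]
eef_rot: [0.0, 0.999, -0.052, 0.0]
ft_force: [-0.2, 0.7, -1.7]
finger_gap: 0.0295
finger_force: 45.1
```

```bash
python3 -m handwheel '[{"rot":[0,0,0],"delta_pos":[1,0,0.5],"grip":-1},{"rot":[0,0,0],"delta_pos":[1,0,1],"grip":-1},{"rot":[0,0,0],"delta_pos":[1,0,1],"grip":-1},{"rot":[0,0,0],"delta_pos":[1,0,1],"grip":-1}]'
python3 -m handwheel '[{"rot":[0,0,0],"delta_pos":[0,0,0.4],"grip":-1},{"rot":[0,0,0],"delta_pos":[0,0,0.8],"grip":-1},{"rot":[0,0,0],"delta_pos":[0,0,0.8],"grip":-1},{"rot":[0,0,0],"delta_pos":[0,0,0.8],"grip":-1}]'
```

```text
t: 10.63
eef_pos: [0.4476, -0.1031, 0.0953]
eef_rot: [0.0, 0.999, -0.052, -0.0]
ft_force: [-0.2, 0.4, -2.4]
finger_gap: 0.0292
finger_force: 45.1
t: 10.97
eef_pos: [0.4477, -0.1031, 0.095]
eef_rot: [0.0, 0.999, -0.052, 0.0]
ft_force: [-2.4, -0.1, 5.7]
finger_gap: 0.0295
finger_force: 45.8
```

The scanner has touched down: the force went from -2.4 to +5.7 N at the expected height. Now I'll release it gently and withdraw straight up.

```bash
python3 -m handwheel '[{"rot":[0,0,0],"delta_pos":[0,0,0],"grip":-0.25},{"rot":[0,0,0],"delta_pos":[0,0,0],"grip":-0.1},{"rot":[0,0,0],"delta_pos":[0,0,0],"grip":0.3},{"rot":[0,0,0],"delta_pos":[0,0,0],"grip":1},{"rot":[0,0,0],"delta_pos":[0,0,0],"grip":1}]' 20
python3 -m handwheel '[{"rot":[0,0,0],"delta_pos":[0,0,0],"grip":1},{"rot":[0,0,0],"delta_pos":[0,0,0],"grip":1},{"rot":[0,0,0],"delta_pos":[0,0,-10],"grip":1},{"rot":[0,0,0],"delta_pos":[0,0,-25],"grip":1},{"rot":[0,0,0],"delta_pos":[0,0,-45],"grip":1}]'
python3 -m handwheel '[{"rot":[0,0,0],"delta_pos":[0,0,-25],"grip":1},{"rot":[0,0,0],"delta_pos":[0,0,-50],"grip":1},{"rot":[0,0,0],"delta_pos":[0,0,-80],"grip":1},{"rot":[0,0,0],"delta_pos":[0,0,-110],"grip":1},{"rot":[0,0,0],"delta_pos":[0,0,-110],"grip":1}]'
python3 -m handwheel '[{"rot":[0,0,0],"delta_pos":[-35,10,0],"grip":1},{"rot":[0,0,0],"delta_pos":[-55,20,0],"grip":1},{"rot":[0,0,0],"delta_pos":[-80,30,0],"grip":1},{"rot":[0,0,0],"delta_pos":[-80,30,0],"grip":1},{"rot":[0,0,0],"delta_pos":[-80,30,0],"grip":1}]'
python3 - <<'E'
from h import *
c=camera("scene"); cv2.imwrite("pics/end.png",c["img"])
hsv=cv2.cvtColor(c["img"],cv2.COLOR_BGR2HSV); k=cv2.inRange(hsv,(45,100,60),(85,255,255)); k[:,:170]=0;k[:,290:]=0;k[:225]=0;k[330:]=0
m=cv2.moments(k,True)
if m["m00"]: print(m["m00"],onz(c,m["m10"]/m["m00"],m["m01"]/m["m00"],.145))
E
```

```text
t: 11.38
eef_pos: [0.4476, -0.1031, 0.0944]
eef_rot: [0.0, 0.999, -0.052, -0.0]
ft_force: [-0.2, 0.3, 0.4]
finger_gap: 0.073
finger_force: 0.0
t: 11.8
eef_pos: [0.4466, -0.1028, 0.139]
eef_rot: [-0.0, 0.999, -0.052, -0.002]
ft_force: [0.1, 0.1, -0.4]
finger_gap: 0.0851
finger_force: 0.0
t: 12.22
eef_pos: [0.4507, -0.1038, 0.2553]
eef_rot: [0.001, 0.999, -0.052, 0.006]
ft_force: [0.6, -0.6, 0.5]
finger_gap: 0.0853
finger_force: 0.0
t: 12.63
eef_pos: [0.3642, -0.1247, 0.2495]
eef_rot: [0.0, 0.999, -0.053, 0.0]
ft_force: [-0.4, -0.2, 0.1]
finger_gap: 0.0858
finger_force: 0.0
36.0 [ 0.44721723 -0.1024127   0.145     ]
```

View pics/end.png

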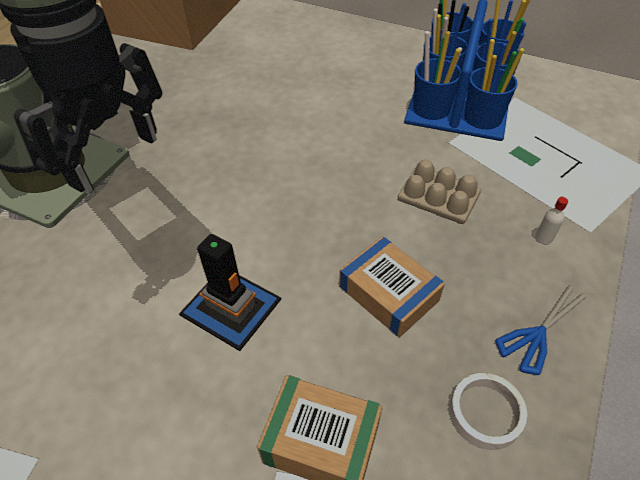

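The scanner stands upright in the middle of the pad, with its dot at (214,245) and about 1–2 mm off centre. The green box (320,425) and blue box (390,280) are where they were, and the arm is clear.

```bash
python3 -c "
from rig import *
print(hand_in())"
```

```text
the job is handed in; nothing more can be done
None
```

The scanner was held still for about 2 s, about 4 cm above the middle of the green box's label and lined up with it, then set back upright in the middle of its pad and released; neither box was touched, and the job was handed in at about 13 s.

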